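# Put the stain-care set away as one tower

### The job

Tidy the stain-care set on the laundry counter into one tower, building from the bottom up: set the wide lidded tin on the middle of the round stone coaster, the narrow lidded tin centred on top of it, then the open beaker centred on that, letting go of each before the next. Last, snap the wooden stirring stick forward out of its spring clip and stand it upright, disc foot down, inside the beaker. Leave the bottle, the soap dish and the mug where they are.

Things in the scene. Friction and masses are not known exactly. Their poses are not given: they have to be found in the camera images.
- stand: Round flat grey stone coaster fixed to the counter, 100 mm across, 12 mm thick, flat top. Origin: centre of its underside on the counter; z up.
- tin_wide: Wide round tin, white enamel with a flat aluminium lid that does not come off; 68 mm across, 40 mm tall, straight sides, about 0.2 kg. Origin: centre of its underside; z up along its axis.
- tin_narrow: Narrow round tin of the same make, white with a flat aluminium lid that does not come off; 56 mm across, 36 mm tall, straight sides, about 0.13 kg. Origin: centre of its underside; z up along its axis.
- beaker: Open white enamel beaker, straight sides, 50 mm across outside, 44 mm inside, 52 mm tall, wall 3 mm, inner floor 4 mm above its underside, about 0.11 kg. Origin: centre of its underside; z up along its axis.
- stick: Pale wooden stirring stick, 0.07 kg, 150 mm long: round bar 18 mm in diameter on a disc foot 30 mm across and 12 mm thick. Origin: centre of the foot's underside; z along the bar to its free end. At the start upright in the clip, underside 8 mm and top end 158 mm above the counter; the bar above 84 mm is free to grip on every side.
- clip: Dark wooden rack fixed to the counter, with a steel C-clip. Origin: on the counter, straight below the axis of the clipped stick; z up; -x is forward, out of the clip's mouth (roughly to the robot). Base plate 8 mm thick, 100 mm wide, from 20 mm in front of the origin to 75 mm behind. Back board 100 mm wide, top 84 mm above the counter, front face 52 mm behind the origin.
- clip_jaws (a point): Centre of the sprung C-clip, 58 mm above the counter, on the stick's axis. The two jaws span 18 mm in height, reach 10 mm forward and 13 mm to each side. A level forward pull of about 7 to 15 N springs them apart and frees the bar. The foot under the jaws stops the stick from being lifted out; it is clear of them 30 mm forward.
- bottle: Bystander: amber glass bottle, 60 mm across, 170 mm tall, standing. Origin: centre of its underside. Leave it alone.
- soap_dish: Bystander: white dish 85 by 120 mm with a bar of soap fixed on it, 38 mm tall. Origin: centre of its underside. Leave it alone.
- mug: Bystander: blue mug, 80 mm across with a side handle, 85 mm tall. Origin: centre of its underside. Leave it alone.
Mind the look-alikes: they are no part of the job. What is shaped like the tin_narrow but orange or red is not meant. What is shaped like the stick but blue is not meant.

How it is judged:
By the outcome, as a careful person would: the job done as asked, in the order asked, and still so for the second after the job is handed in, with the robot touching nothing.
It also fails if it takes over 128 s, if anything falls off the work surface, if the arm or the gripper's body presses on something with over 40 N, if the wrist force passes 120 N, or if a joint passes its speed limit or range.

### The arm

A 6-joint arm with a two-finger parallel gripper is mounted at the origin on the work surface. World frame = base frame: x ahead of the robot, y to its left, z up, the work surface at z = 0. Lengths are in m, angles in rad, forces in N, time in s.
With the tool pointing down it reaches from about 0.4 to 0.825 m from the base axis. Payload 7 kg.
Tool frame: the origin (TCP) lies at the very end of the fingers, on their centre line; the grasp point (between the pads) lies arm.grip_point_offset behind it (arm.grip_point_offset is the distance from the TCP to the grasp point, in m); z points along the fingers, y is the line along which they close (so a half turn about z gives the same grasp; the last joint's range is limited). The gripper opens to 88 mm and grips with 3 to 60 N. Pads are 19 mm wide; open, the fingers measure 130 mm over their backs; the gripper's body (78 mm by 193 mm) begins 47 mm behind the grasp point.
Start: joints at [1.436, 0.359, 0.012, 0, -1.224, -0.288], TCP at [0.277, 0.616, 0.227] pointing down, gripper open.
Joint ranges: [-3.07, 3.07], [-1.43, 2.12], [-1.02, 1.25], [-3.03, 1.67], [-3.05, -0], [-3.03, 3.03]. Speed limits (rad/s): [2.39, 2.39, 3.01, 3.14, 3.14, 3.14].

### API

Orientations are given as [roll, pitch, yaw] about the fixed x, y, z axes, in that order (R = Rz(yaw) Ry(pitch) Rx(roll)).
In Python, from station import arm gives the robot as it stands.
- The arm moves only by the shell command python3 -m crank 'ROWS' [OPENING] [FORCE]. ROWS is JSON, a list of rows, each an object of numbers: "dx", "dy", "dz": the shift along the tool's x, y, z in cm; "wx", "wy", "wz": the turn, a rotation vector about the tool's x, y, z in degrees. A call has exactly 10 rows; each row is the pose to reach, as a shift and turn from the pose commanded when the call began, along the tool's axes at that moment; what a row does not reach only later rows make up. A row lasts 1/8 s, in which the tool goes at most 62.5 mm and 10.7 degrees, less where a joint would pass 70% of its speed; a pose out of reach is approached as far as the arm can. A call with a gripper value outside its range is refused whole. OPENING is the finger opening in cm, from 0 to 8.76, set as the call begins (- or left out, the last holds). The fingers move at their own pace and stop on an object; FORCE is the grip in N (left out, the last holds). Time passes only in rows, so rows that repeat a pose let the fingers close, or fill a call up. It gives the time, the measured TCP pose, the force, the opening and the grip force at its end, in the units of the state.
- arm.get_state(): the state, without advancing time (a new reading comes with each control period).
- arm.grab_frame(name): name is "scene" or "top"; returns the picture (480x640x3 uint8, red, green, blue); there is no depth.
- arm.calibration(name): a dict with "fx", "fy", "cx", "cy" (pixels), "dist_coeffs" ([k1, k2, p1, p2, k3] as OpenCV has them; the pictures are not rectified), "world_from_camera" (4x4, takes a point from camera to world coordinates). Camera axes: x right, y down, z forward; pixel columns grow to the right and rows downward; lengths in m; the calibration is good to about 2 mm. A picture is of the moment at which its call begins. calibration takes no time and is no camera call.
- arm.job_done(): hands the job in; it is judged then, once.
Trained networks look in the newest picture that a camera, given by its name, has taken for a name from the list of things; names that differ only in an ending like _2 or _b are one class to them, and where a whole thing is asked for, a point or a joint stands for the part that bears it (a point fixed in the world has none). Each returns a list of dicts, best first, with "confidence" (0 to 1); they miss things now and then, are a little off and sometimes report something else, mostly with a low value. They report only what shows in the picture. A call takes as long as a camera call. They do not tell look-alikes from the thing itself.
- arm.find_in(camera, query): "centre" ([x, y, z] in m, in world coordinates, good to about 4 mm: the middle of the surface that is visible of it).
- arm.masks_of(camera, query): "pixels" (480x640 bool, what is visible of it).
- arm.mark_of(camera, query): "centre" ([x, y, z] in m, in world coordinates, good to about 4 mm: a listed point, or the origin of a listed thing).
The state is a dict: "t": time; "q": joint angles; "qd": joint speeds; "joint_efforts": joint torques, N m; "eef_pos": TCP position; "ee_rot": TCP orientation; "force": force on the tool from outside, world axes, zero at the start; "moment": the same for the moment, N m; "width": finger opening in m; "gripper_force": force on a finger pad.
Only numpy, scipy, OpenCV 4.12 (cv2) and the standard library are available. Lean on these libraries where they do the work, as an engineer would, in place of code of your own. Each camera call takes 0.05 s, during which the arm holds its last target. There are 200 camera calls.

## Working session

There is one attempt and no reset: what is moved stays moved. The work goes in short steps, Python scripts to look and compute and a shell command to move; the robot and the scene stay as the last step left them, time stands still between calls to the robot, and variables do not carry over. Pictures are saved under pics/ and viewed, at most 14 in all, crops included, and the job is handed in when it is done.

```bash
ls; mkdir -p pics
python3 - <<'E'
from station import arm
import cv2,numpy as np
s=arm.get_state();print({k:np.round(s[k],3).tolist() for k in s});print(arm.grip_point_offset)
for n in("scene","top"):
    cv2.imwrite(f"pics/{n}0.png",arm.grab_frame(n)[:,:,::-1])
    c=arm.calibration(n);print(n,c["fx"],np.round(c["world_from_camera"],3).tolist())
    for q in("stand","tin_wide","tin_narrow","beaker","stick","clip","clip_jaws","bottle","soap_dish","mug"):
        print(q,[(np.round(d["centre"],3).tolist(),round(d["confidence"],2)) for d in arm.mark_of(n,q)[:4]])
E
```

```text
pics
{'t': 0.0, 'q': [1.436, 0.359, 0.011, -0.0, -1.224, -0.288], 'qd': [0.001, -0.001, -0.001, 0.001, -0.003, 0.002], 'joint_efforts': [-0.0, -58.271, 29.306, 6.997, 0.007, -0.0], 'eef_pos': [0.277, 0.615, 0.226], 'ee_rot': [3.14, -0.0, -0.423], 'force': [-0.045, -0.401, 0.738], 'moment': [-0.022, 0.008, 0.03], 'gripper_force': 0.0, 'width': 0.087}
0.0188
scene 509.4534473304188 [[-0.757, 0.481, -0.443, 1.022], [0.654, 0.564, -0.505, 0.594], [0.007, -0.671, -0.741, 0.888], [0.0, 0.0, 0.0, 1.0]]
stand [([0.451, -0.092, -0.001], 0.88)]
tin_wide [([0.444, 0.239, -0.002], 0.63)]
tin_narrow [([0.446, -0.355, -0.005], 0.86), ([0.447, -0.26, -0.001], 0.71), ([0.337, -0.232, -0.0], 0.61), ([0.674, 0.047, 0.002], 0.31)]
beaker []
stick [([0.676, 0.048, 0.006], 0.86), ([0.555, 0.041, 0.002], 0.55)]
clip [([0.676, 0.047, 0.003], 0.96)]
clip_jaws [([0.672, 0.047, 0.058], 0.83)]
bottle [([0.449, -0.259, -0.001], 0.6)]
soap_dish [([0.638, -0.371, -0.001], 0.62), ([0.675, 0.046, 0.056], 0.6), ([0.432, 0.059, -0.002], 0.49)]
mug [([0.675, 0.261, 0.001], 0.69)]
top 436.41527594602184 [[-0.018, -0.992, 0.126, 0.382], [-1.0, 0.017, -0.011, 0.027], [0.009, -0.127, -0.992, 1.047], [0.0, 0.0, 0.0, 1.0]]
stand [([0.447, -0.1, 0.003], 0.84)]
tin_wide [([0.438, 0.239, 0.002], 0.76)]
tin_narrow [([0.447, -0.355, -0.0], 0.87), ([0.45, -0.267, 0.005], 0.72), ([0.339, -0.228, -0.002], 0.69), ([0.676, 0.047, 0.06], 0.34)]
beaker [([0.435, 0.059, 0.001], 0.68)]
stick [([0.566, 0.038, 0.002], 0.64), ([0.674, 0.048, 0.009], 0.63)]
clip [([0.678, 0.046, 0.0], 0.73)]
clip_jaws [([0.674, 0.046, 0.057], 0.96)]
bottle [([0.583, 0.392, 0.004], 0.64)]
soap_dish [([0.634, -0.364, 0.001], 0.85)]
mug [([0.674, 0.262, 0.004], 0.87), ([0.584, 0.394, 0.001], 0.21)]
```

View pics/scene0.png

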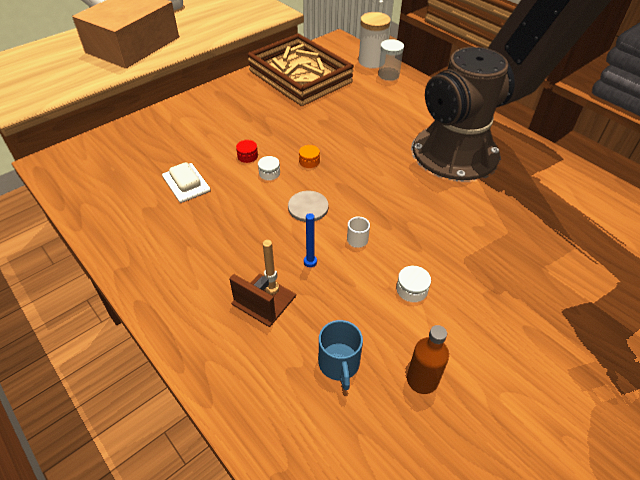

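View pics/top0.png

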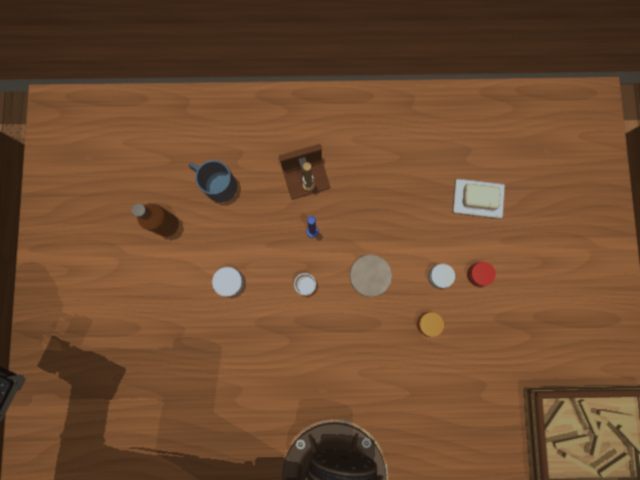

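The scene view shows the white narrow tin at (269,168), with a red one at (247,151) and an orange one at (309,156) as look-alikes. The wooden stick is in the clip at (268,262), and the blue look-alike stands in front of it at (310,240). In the top view the white tin is at (443,276), red at (482,274), orange at (432,324), and the blue stick at (312,227). I choose the white tin and the wooden stick. Next I refine positions with silhouette fits.

```bash
cat > h.py <<'E'
from station import arm
import cv2,numpy as np
from scipy.optimize import minimize
def proj(n,P):
    c=arm.calibration(n);T=np.linalg.inv(c["world_from_camera"])
    K=np.array([[c["fx"],0,c["cx"]],[0,c["fy"],c["cy"]],[0,0,1.]])
    return cv2.projectPoints(np.asarray(P,float).reshape(-1,1,3),cv2.Rodrigues(T[:3,:3])[0],T[:3,3],K,np.array(c["dist_coeffs"],float))[0].reshape(-1,2)
A=np.linspace(0,2*np.pi,60,endpoint=False)
def cyl(x,y,z,r,h): return np.array([[x+r*np.cos(a),y+r*np.sin(a),z+k] for k in(0,h) for a in A])
S=8
def mask(n,P):
    m=np.zeros((480*S//2,640*S//2),np.uint8)
    cv2.fillConvexPoly(m,cv2.convexHull(np.round(((proj(n,P)+.5)*S/2)).astype(np.int32)),255)
    return cv2.resize(m,(640,480),interpolation=cv2.INTER_AREA)/255.
def fit(n,q,near,z,r,h):
    best=None
    for d in arm.masks_of(n,q):
        m=d["pixels"].astype(float)
        if m.sum()<20: continue
        c=np.array(np.nonzero(m)[::-1]).mean(1);e=np.linalg.norm(c-proj(n,[[*near,z+h/2]])[0])
        if best is None or e<best[0]: best=(e,m)
    if best is None or best[0]>12: return None
    m=best[1]
    f=lambda p:np.abs(mask(n,cyl(p[0]/1000,p[1]/1000,z,r,h))-m).sum()
    o=minimize(f,np.array(near)*1000,method="Nelder-Mead",options=dict(initial_simplex=np.array(near)*1000+[[0,0],[6,0],[0,6]],xatol=.1))
    return np.round(o.x,1).tolist(),round(o.fun/m.sum(),3)
E
python3 - <<'E'
from h import *
for n in("scene","top"):
    im=arm.grab_frame(n)
    for q,p,z,r,h in(("stand",(.449,-.096),0,.05,.012),("tin_wide",(.441,.239),0,.034,.04),("tin_narrow",(.448,-.264),0,.028,.036),("beaker",(.434,.059),0,.025,.052)):
        print(n,q,fit(n,q,p,z,r,h))
    u=proj(n,[[.676,.047,.08]])[0].astype(int)
    c=im[u[1]-75:u[1]+75,u[0]-90:u[0]+90,::-1];print(u-[90,75])
    cv2.imwrite(f"pics/clip_{n}.png",cv2.resize(c,None,fx=4,fy=4,interpolation=cv2.INTER_CUBIC))
E
```

```text
scene stand ([451.1, -99.2], np.float64(0.13))
scene tin_wide ([441.9, 238.2], np.float64(0.047))
scene tin_narrow ([446.7, -264.1], np.float64(0.054))
scene beaker ([431.5, 57.1], np.float64(0.058))
[178 193]
top stand ([450.2, -97.3], np.float64(0.038))
top tin_wide ([440.1, 237.9], np.float64(0.047))
top tin_narrow ([445.4, -262.7], np.float64(0.088))
top beaker ([429.3, 58.7], np.float64(0.046))
[217 100]
```

View pics/clip_top.png

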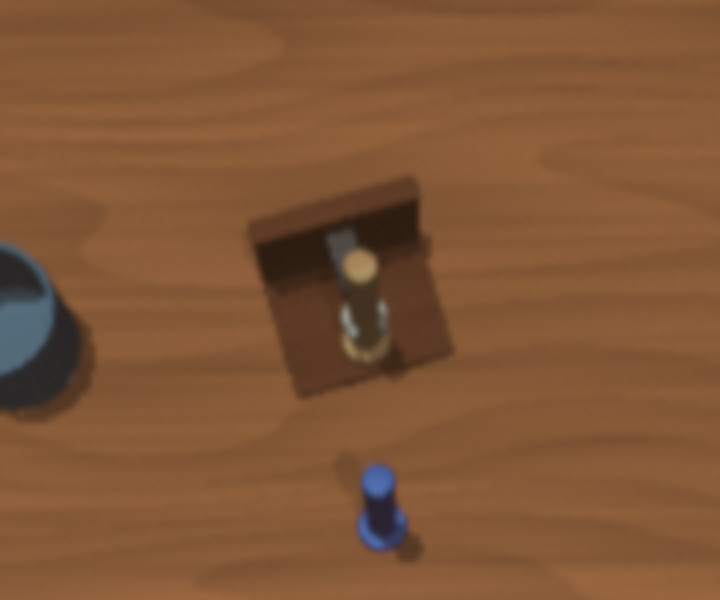

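View pics/clip_scene.png

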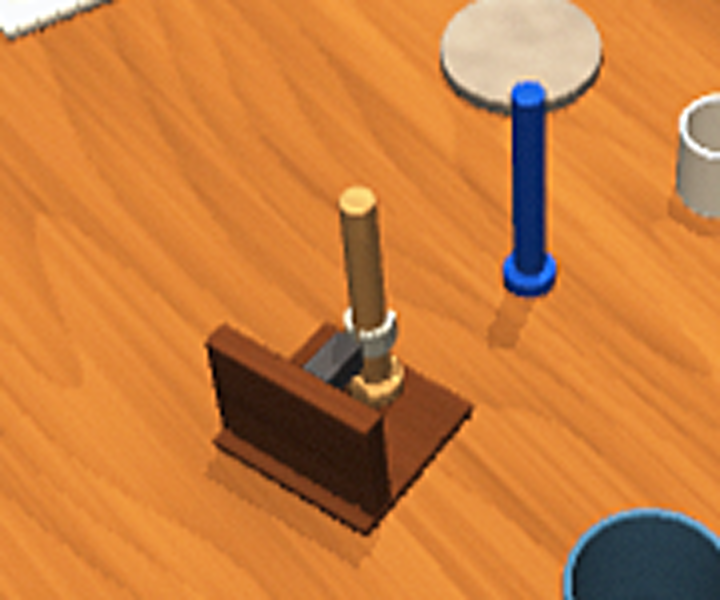

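The close crops show the wooden stick in the clip, with its top end at crop (360,265) in the top view. The base-plate front corners are at (300,397) and (453,352), and the blue stick's top is at (379,480). The rack is yawed by roughly 15°.

```bash
cat >> h.py <<'E'
def back(n,uv,z):
    c=arm.calibration(n);T=np.array(c["world_from_camera"])
    K=np.array([[c["fx"],0,c["cx"]],[0,c["fy"],c["cy"]],[0,0,1.]])
    p=cv2.undistortPoints(np.array(uv,float).reshape(1,1,2),K,np.array(c["dist_coeffs"],float)).ravel()
    d=T[:3,:3]@[*p,1];return T[:3,3]+d*(z-T[2,3])/d[2]
E
python3 - <<'E'
from h import *
C=lambda n,u,v,z:back(n,((u+.5)/4-.5+{"top":217,"scene":178}[n],(v+.5)/4-.5+{"top":100,"scene":193}[n]),z)
L=lambda a,b:np.degrees(np.arctan2(*(b-a)[:2]))
a,b=C("top",300,397,.008),C("top",453,352,.008);print("front",a,b,(a+b)/2,np.linalg.norm(a-b),np.arctan2(*(a-b)[[1,0]])*57.3-90)
a,b=C("top",250,225,.084),C("top",413,178,.084);print("board",a,b,np.linalg.norm(a-b),np.arctan2(*(a-b)[[1,0]])*57.3-90)
a,b=C("scene",386,425,.084),C("scene",216,326,.084);print("board",a,b,np.linalg.norm(a-b),np.arctan2(*(a-b)[[1,0]])*57.3-90)
print("fl scene",C("scene",472,408,.008))
print("stick",C("top",360,265,.158),C("scene",358,200,.158))
print("blue",C("top",379,480,.15),C("scene",529,93,.15))
E
```

```text
front [0.63928255 0.08807898 0.008     ] [ 0.66593872 -0.00563754  0.008     ] [0.65261063 0.04122072 0.008     ] 0.09743375663991119 15.885354299515598
board [0.7214322  0.11123074 0.084     ] [0.74798229 0.01764226 0.084     ] 0.09728161275897709 15.84589034654202
board [0.71443583 0.11644682 0.084     ] [0.74228404 0.01423195 0.084     ] 0.10594055819283589 15.247960979781965
fl scene [0.64434026 0.09208958 0.008     ]
stick [0.67270727 0.04709549 0.158     ] [0.67380413 0.04858681 0.158     ]
blue [0.55911203 0.0389316  0.15      ] [0.56092867 0.0410389  0.15      ]
```

```bash
cat >> h.py <<'E'
from scipy.spatial.transform import Rotation as Ro
def go(x,y,z,yaw=None):
    s=arm.get_state();R=Ro.from_euler("xyz",s["ee_rot"]).as_matrix()
    d=R.T@(np.array([x,y,z])-s["eef_pos"])*100
    w=np.zeros(3) if yaw is None else np.degrees((Ro.from_matrix(R.T)*Ro.from_euler("xyz",[np.pi,0,yaw])).as_rotvec())
    print("t",round(s["t"],2),"d cm",np.round(d,2),"w",np.round(w,1),"rot",np.round(s["ee_rot"],3))
E
python3 -c "
from h import *
go(.441,.238,.012)"
```

```text
t 1.6 d cm [30.45 27.7  21.46] w [0. 0. 0.] rot [ 3.142 -0.    -0.423]
```

```bash
python3 -m crank '[{"dx":4,"dy":3.6},{"dx":8,"dy":7.2},{"dx":12,"dy":11},{"dx":16,"dy":14.5},{"dx":20,"dy":18},{"dx":24,"dy":21.8},{"dx":28,"dy":25.4},{"dx":30.4,"dy":27.7,"dz":4},{"dx":30.4,"dy":27.7,"dz":9},{"dx":30.4,"dy":27.7,"dz":12}]' 8.76 25; python3 -c "
from h import *
go(.441,.238,.012)"
```

```text
t 1.6 d cm [30.45 27.7  21.46] w [0. 0. 0.] rot [ 3.142 -0.    -0.423]$[0]: bad value
```

```bash
python3 -m crank '[{"dx":4,"dy":3.6,"dz":0,"wx":0,"wy":0,"wz":0},{"dx":8,"dy":7.2,"dz":0,"wx":0,"wy":0,"wz":0},{"dx":12,"dy":11,"dz":0,"wx":0,"wy":0,"wz":0},{"dx":16,"dy":14.5,"dz":0,"wx":0,"wy":0,"wz":0},{"dx":20,"dy":18,"dz":0,"wx":0,"wy":0,"wz":0},{"dx":24,"dy":21.8,"dz":0,"wx":0,"wy":0,"wz":0},{"dx":28,"dy":25.4,"dz":0,"wx":0,"wy":0,"wz":0},{"dx":30.4,"dy":27.7,"dz":4,"wx":0,"wy":0,"wz":0},{"dx":30.4,"dy":27.7,"dz":9,"wx":0,"wy":0,"wz":0},{"dx":30.4,"dy":27.7,"dz":12,"wx":0,"wy":0,"wz":0}]' 8.76 25; python3 -c "
from h import *
go(.441,.238,.012)"
```

```text
t: 2.85
eef_pos: [0.4401, 0.2369, 0.1048]
ee_rot: [3.14, 0.001, -0.424]
force: [0.3, 0.6, 0.4]
width: 0.0878
gripper_force: 0.0
t 2.85 d cm [ 0.04 -0.15  9.28] w [0. 0. 0.] rot [ 3.14e+00  1.00e-03 -4.24e-01]
```

```bash
python3 -m crank '[{"dx":0,"dy":-0.1,"dz":2,"wx":0,"wy":0,"wz":0},{"dx":0,"dy":-0.1,"dz":4,"wx":0,"wy":0,"wz":0},{"dx":0,"dy":-0.1,"dz":6,"wx":0,"wy":0,"wz":0},{"dx":0,"dy":-0.1,"dz":7.5,"wx":0,"wy":0,"wz":0},{"dx":0,"dy":-0.1,"dz":8.5,"wx":0,"wy":0,"wz":0},{"dx":0,"dy":-0.1,"dz":9.2,"wx":0,"wy":0,"wz":0},{"dx":0,"dy":-0.1,"dz":9.2,"wx":0,"wy":0,"wz":0},{"dx":0,"dy":-0.1,"dz":9.2,"wx":0,"wy":0,"wz":0},{"dx":0,"dy":-0.1,"dz":9.2,"wx":0,"wy":0,"wz":0},{"dx":0,"dy":-0.1,"dz":9.2,"wx":0,"wy":0,"wz":0}]'
python3 -m crank '[{"dx":0,"dy":0,"dz":0,"wx":0,"wy":0,"wz":0},{"dx":0,"dy":0,"dz":0,"wx":0,"wy":0,"wz":0},{"dx":0,"dy":0,"dz":0,"wx":0,"wy":0,"wz":0},{"dx":0,"dy":0,"dz":0,"wx":0,"wy":0,"wz":0},{"dx":0,"dy":0,"dz":0,"wx":0,"wy":0,"wz":0},{"dx":0,"dy":0,"dz":0,"wx":0,"wy":0,"wz":0},{"dx":0,"dy":0,"dz":0,"wx":0,"wy":0,"wz":0},{"dx":0,"dy":0,"dz":0,"wx":0,"wy":0,"wz":0},{"dx":0,"dy":0,"dz":0,"wx":0,"wy":0,"wz":0},{"dx":0,"dy":0,"dz":0,"wx":0,"wy":0,"wz":0}]' 6 25; python3 -c "
from h import *
go(.4505,-.098,.09)"
```

```text
t: 4.1
eef_pos: [0.4411, 0.2392, 0.0149]
ee_rot: [-3.141, -0.0, -0.423]
force: [-0.0, -0.3, -0.7]
width: 0.0878
gripper_force: 0.0
t: 5.35
eef_pos: [0.4409, 0.2391, 0.0146]
ee_rot: [3.142, 0.0, -0.423]
force: [-1.0, -0.5, 1.9]
width: 0.0677
gripper_force: 25.0
t 5.35 d cm [14.7  30.35 -7.54] w [0. 0. 0.] rot [ 3.142  0.    -0.423]
```

```bash
python3 -m crank '[{"dx":0,"dy":0,"dz":-3,"wx":0,"wy":0,"wz":0},{"dx":0,"dy":0,"dz":-7,"wx":0,"wy":0,"wz":0},{"dx":1,"dy":2.1,"dz":-10,"wx":0,"wy":0,"wz":0},{"dx":3,"dy":6.2,"dz":-10,"wx":0,"wy":0,"wz":0},{"dx":5.5,"dy":11.4,"dz":-10,"wx":0,"wy":0,"wz":0},{"dx":8,"dy":16.5,"dz":-10,"wx":0,"wy":0,"wz":0},{"dx":10.5,"dy":21.7,"dz":-10,"wx":0,"wy":0,"wz":0},{"dx":13,"dy":26.8,"dz":-10,"wx":0,"wy":0,"wz":0},{"dx":14.3,"dy":29.5,"dz":-8,"wx":0,"wy":0,"wz":0},{"dx":14.7,"dy":30.4,"dz":-6,"wx":0,"wy":0,"wz":0}]'
python3 -c "
from h import *
go(.4505,-.098,.0275)"
```

```text
t: 6.6
eef_pos: [0.4498, -0.1002, 0.0738]
ee_rot: [-3.141, 0.0, -0.426]
force: [-0.2, 1.0, -2.6]
width: 0.0678
gripper_force: 25.0
t 6.6 d cm [-0.02 -0.23  4.63] w [0. 0. 0.] rot [-3.141  0.    -0.426]
```

```bash
python3 -m crank '[{"dx":0,"dy":0,"dz":1.5,"wx":0,"wy":0,"wz":0},{"dx":0,"dy":0,"dz":2.5,"wx":0,"wy":0,"wz":0},{"dx":0,"dy":0,"dz":3.5,"wx":0,"wy":0,"wz":0},{"dx":0,"dy":0,"dz":3.5,"wx":0,"wy":0,"wz":0},{"dx":0,"dy":0,"dz":3.5,"wx":0,"wy":0,"wz":0},{"dx":0,"dy":0,"dz":3.5,"wx":0,"wy":0,"wz":0},{"dx":0,"dy":0,"dz":3.5,"wx":0,"wy":0,"wz":0},{"dx":0,"dy":0,"dz":3.5,"wx":0,"wy":0,"wz":0},{"dx":0,"dy":0,"dz":3.5,"wx":0,"wy":0,"wz":0},{"dx":0,"dy":0,"dz":3.5,"wx":0,"wy":0,"wz":0}]'
python3 -c "
from h import *
go(.4505,-.098,.0275)"
```

```text
t: 7.85
eef_pos: [0.4503, -0.0985, 0.0396]
ee_rot: [-3.142, -0.0, -0.423]
force: [0.0, 0.4, -2.6]
width: 0.0677
gripper_force: 25.0
t 7.85 d cm [ 0.   -0.05  1.21] w [0. 0. 0.] rot [-3.142 -0.    -0.423]
```

```bash
python3 -m crank '[{"dx":0,"dy":0,"dz":0.5,"wx":0,"wy":0,"wz":0},{"dx":0,"dy":0,"dz":0.9,"wx":0,"wy":0,"wz":0},{"dx":0,"dy":0,"dz":1.2,"wx":0,"wy":0,"wz":0},{"dx":0,"dy":0,"dz":1.3,"wx":0,"wy":0,"wz":0},{"dx":0,"dy":0,"dz":1.3,"wx":0,"wy":0,"wz":0},{"dx":0,"dy":0,"dz":1.3,"wx":0,"wy":0,"wz":0},{"dx":0,"dy":0,"dz":1.3,"wx":0,"wy":0,"wz":0},{"dx":0,"dy":0,"dz":1.3,"wx":0,"wy":0,"wz":0},{"dx":0,"dy":0,"dz":1.3,"wx":0,"wy":0,"wz":0},{"dx":0,"dy":0,"dz":1.3,"wx":0,"wy":0,"wz":0}]'
python3 -c "
from h import *
go(.4505,-.098,.0275)"
```

```text
t: 9.1
eef_pos: [0.4502, -0.0985, 0.0266]
ee_rot: [3.141, 0.0, -0.423]
force: [-2.3, -0.0, 1.1]
width: 0.0671
gripper_force: 25.0
t 9.1 d cm [ 0.01 -0.06 -0.09] w [0. 0. 0.] rot [ 3.141  0.    -0.423]
```

```bash
python3 -m crank '[{"dx":0,"dy":0,"dz":0,"wx":0,"wy":0,"wz":0},{"dx":0,"dy":0,"dz":0,"wx":0,"wy":0,"wz":0},{"dx":0,"dy":0,"dz":0,"wx":0,"wy":0,"wz":0},{"dx":0,"dy":0,"dz":0,"wx":0,"wy":0,"wz":0},{"dx":0,"dy":0,"dz":0,"wx":0,"wy":0,"wz":0},{"dx":0,"dy":0,"dz":-1,"wx":0,"wy":0,"wz":0},{"dx":0,"dy":0,"dz":-3,"wx":0,"wy":0,"wz":0},{"dx":0,"dy":0,"dz":-6,"wx":0,"wy":0,"wz":0},{"dx":0,"dy":0,"dz":-8,"wx":0,"wy":0,"wz":0},{"dx":0,"dy":0,"dz":-10,"wx":0,"wy":0,"wz":0}]' 8.76
python3 -c "
from h import *
go(.446,-.2635,.012,-1.5)"
```

```text
t: 10.35
eef_pos: [0.4504, -0.0984, 0.1282]
ee_rot: [-3.141, -0.001, -0.423]
force: [0.8, 0.1, 0.7]
width: 0.0879
gripper_force: 0.0
t 10.35 d cm [ 6.36 15.24 11.61] w [-0.1 -0.  61.7] rot [-3.141e+00 -1.000e-03 -4.230e-01]
```

```bash
python3 -m crank '[{"dx":1,"dy":2.4,"dz":0,"wx":0,"wy":0,"wz":8},{"dx":2.5,"dy":6,"dz":0,"wx":0,"wy":0,"wz":17},{"dx":4,"dy":9.6,"dz":0,"wx":0,"wy":0,"wz":26},{"dx":5.5,"dy":13,"dz":0,"wx":0,"wy":0,"wz":35},{"dx":6.4,"dy":15.2,"dz":0,"wx":0,"wy":0,"wz":44},{"dx":6.4,"dy":15.2,"dz":0,"wx":0,"wy":0,"wz":53},{"dx":6.4,"dy":15.2,"dz":2,"wx":0,"wy":0,"wz":61.5},{"dx":6.4,"dy":15.2,"dz":4,"wx":0,"wy":0,"wz":61.5},{"dx":6.4,"dy":15.2,"dz":6,"wx":0,"wy":0,"wz":61.5},{"dx":6.4,"dy":15.2,"dz":6,"wx":0,"wy":0,"wz":61.5}]' 7.4
python3 - <<'E'
from h import *
go(.446,-.2635,.012,-1.5)
for n in("scene","top"):
    im=arm.grab_frame(n)
    print(n,fit(n,"tin_wide",(.4505,-.098),.012,.034,.04),fit(n,"tin_narrow",(.446,-.2635),0,.028,.036))
    cv2.imwrite(f"pics/a_{n}.png",im[:,:,::-1])
u=proj("scene",[[.45,-.15,.05]])[0].astype(int)
cv2.imwrite("pics/a.png",cv2.resize(arm.grab_frame("scene")[u[1]-75:u[1]+75,u[0]-100:u[0]+100,::-1],None,fx=4,fy=4,interpolation=cv2.INTER_CUBIC))
E
```

```text
t: 11.6
eef_pos: [0.4453, -0.2631, 0.066]
ee_rot: [3.139, 0.001, -1.496]
force: [-0.6, 0.4, 1.3]
width: 0.0738
gripper_force: 0.0
t 11.6 d cm [ 0.05 -0.08  5.4 ] w [0.1 0.  0.2] rot [ 3.139e+00  1.000e-03 -1.496e+00]
scene ([450.3, -98.2], np.float64(0.068)) ([446.5, -262.8], np.float64(0.07))
top None None
```

View pics/a.png

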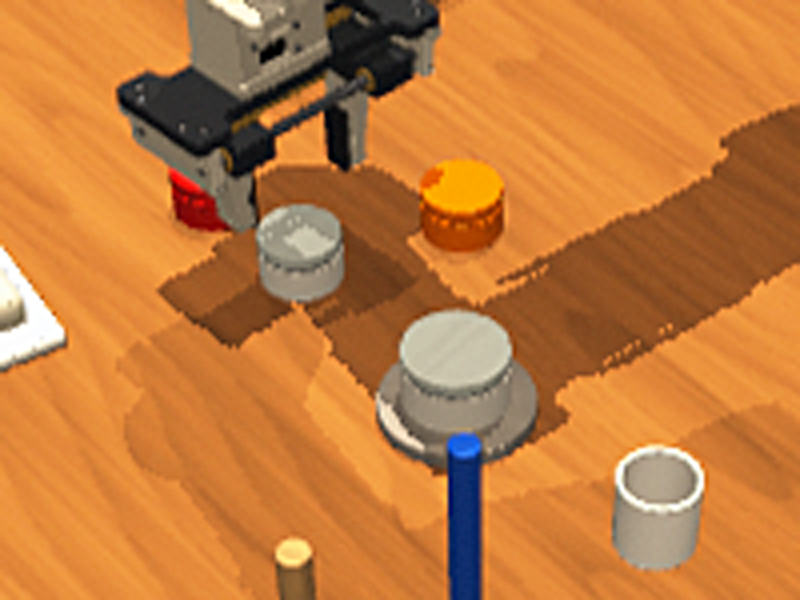

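The wide tin sits on the coaster at crop (455,370), and the open gripper hovers over the white narrow tin at (300,250), clear of red and orange. I go down and grip.

```bash
python3 -m crank '[{"dx":0,"dy":0,"dz":1.5,"wx":0,"wy":0,"wz":0},{"dx":0,"dy":0,"dz":3,"wx":0,"wy":0,"wz":0},{"dx":0,"dy":0,"dz":4,"wx":0,"wy":0,"wz":0},{"dx":0,"dy":0,"dz":4.8,"wx":0,"wy":0,"wz":0},{"dx":0,"dy":0,"dz":5.2,"wx":0,"wy":0,"wz":0},{"dx":0,"dy":0,"dz":5.2,"wx":0,"wy":0,"wz":0},{"dx":0,"dy":0,"dz":5.2,"wx":0,"wy":0,"wz":0},{"dx":0,"dy":0,"dz":5.2,"wx":0,"wy":0,"wz":0},{"dx":0,"dy":0,"dz":5.2,"wx":0,"wy":0,"wz":0},{"dx":0,"dy":0,"dz":5.2,"wx":0,"wy":0,"wz":0}]'
python3 -m crank '[{"dx":0,"dy":0,"dz":0,"wx":0,"wy":0,"wz":0},{"dx":0,"dy":0,"dz":0,"wx":0,"wy":0,"wz":0},{"dx":0,"dy":0,"dz":0,"wx":0,"wy":0,"wz":0},{"dx":0,"dy":0,"dz":0,"wx":0,"wy":0,"wz":0},{"dx":0,"dy":0,"dz":0,"wx":0,"wy":0,"wz":0},{"dx":0,"dy":0,"dz":0,"wx":0,"wy":0,"wz":0},{"dx":0,"dy":0,"dz":0,"wx":0,"wy":0,"wz":0},{"dx":0,"dy":0,"dz":0,"wx":0,"wy":0,"wz":0},{"dx":0,"dy":0,"dz":0,"wx":0,"wy":0,"wz":0},{"dx":0,"dy":0,"dz":0,"wx":0,"wy":0,"wz":0}]' 5 20; python3 -c "
from h import *
go(.4503,-.0985,.12,-1.5)"
```

```text
t: 13.2
eef_pos: [0.4464, -0.2633, 0.0147]
ee_rot: [-3.141, -0.0, -1.496]
force: [-0.2, -0.3, -0.3]
width: 0.0743
gripper_force: 0.0
t: 14.45
eef_pos: [0.4463, -0.2633, 0.0146]
ee_rot: [3.142, -0.0, -1.496]
force: [0.5, 0.2, -0.5]
width: 0.0553
gripper_force: 20.0
t 14.45 d cm [-16.41  -1.63 -10.54] w [ 0.  -0.   0.2] rot [ 3.142 -0.    -1.496]
```

```bash
python3 -m crank '[{"dx":0,"dy":0,"dz":-3,"wx":0,"wy":0,"wz":0},{"dx":0,"dy":0,"dz":-7,"wx":0,"wy":0,"wz":0},{"dx":-2,"dy":-0.2,"dz":-9,"wx":0,"wy":0,"wz":0},{"dx":-6,"dy":-0.6,"dz":-9,"wx":0,"wy":0,"wz":0},{"dx":-10,"dy":-1,"dz":-9,"wx":0,"wy":0,"wz":0},{"dx":-14,"dy":-1.4,"dz":-9,"wx":0,"wy":0,"wz":0},{"dx":-16,"dy":-1.6,"dz":-9,"wx":0,"wy":0,"wz":0},{"dx":-16.4,"dy":-1.6,"dz":-8,"wx":0,"wy":0,"wz":0},{"dx":-16.4,"dy":-1.6,"dz":-7,"wx":0,"wy":0,"wz":0},{"dx":-16.4,"dy":-1.6,"dz":-6.4,"wx":0,"wy":0,"wz":0}]'
python3 -m crank '[{"dx":0,"dy":0,"dz":0,"wx":0,"wy":0,"wz":0},{"dx":0,"dy":0,"dz":0,"wx":0,"wy":0,"wz":0},{"dx":0,"dy":0,"dz":0,"wx":0,"wy":0,"wz":0},{"dx":0,"dy":0,"dz":0,"wx":0,"wy":0,"wz":0},{"dx":0,"dy":0,"dz":0,"wx":0,"wy":0,"wz":0},{"dx":0,"dy":0,"dz":0,"wx":0,"wy":0,"wz":0},{"dx":0,"dy":0,"dz":0,"wx":0,"wy":0,"wz":0},{"dx":0,"dy":0,"dz":0,"wx":0,"wy":0,"wz":0},{"dx":0,"dy":0,"dz":0,"wx":0,"wy":0,"wz":0},{"dx":0,"dy":0,"dz":0,"wx":0,"wy":0,"wz":0}]'
python3 -c "
from h import *
go(.4503,-.0985,.0666,-1.5)
n='scene';arm.grab_frame(n);print(fit(n,'tin_wide',(.4505,-.098),.012,.034,.04))
z=arm.get_state()['eef_pos'][2]-.0146
print(fit(n,'tin_narrow',(.4505,-.098),z,.028,.036))"
```

```text
t: 15.7
eef_pos: [0.4493, -0.0993, 0.0774]
ee_rot: [3.14, -0.0, -1.497]
force: [0.6, -0.8, -1.6]
width: 0.0555
gripper_force: 20.0
t: 16.95
eef_pos: [0.45, -0.0986, 0.0786]
ee_rot: [3.142, -0.0, -1.496]
force: [-0.2, -0.7, -1.2]
width: 0.0556
gripper_force: 20.0
t 16.95 d cm [-0.01 -0.03  1.2 ] w [ 0.  -0.   0.2] rot [ 3.142 -0.    -1.496]
([452.5, -97.5], np.float64(0.54))
([448.5, -95.5], np.float64(0.522))
```

```bash
python3 -m crank '[{"dx":0,"dy":0,"dz":0.5,"wx":0,"wy":0,"wz":0},{"dx":0,"dy":0,"dz":0.9,"wx":0,"wy":0,"wz":0},{"dx":0,"dy":0,"dz":1.1,"wx":0,"wy":0,"wz":0},{"dx":0,"dy":0,"dz":1.25,"wx":0,"wy":0,"wz":0},{"dx":0,"dy":0,"dz":1.25,"wx":0,"wy":0,"wz":0},{"dx":0,"dy":0,"dz":1.25,"wx":0,"wy":0,"wz":0},{"dx":0,"dy":0,"dz":1.25,"wx":0,"wy":0,"wz":0},{"dx":0,"dy":0,"dz":1.25,"wx":0,"wy":0,"wz":0},{"dx":0,"dy":0,"dz":1.25,"wx":0,"wy":0,"wz":0},{"dx":0,"dy":0,"dz":1.25,"wx":0,"wy":0,"wz":0}]'
```

```text
t: 18.35
eef_pos: [0.4498, -0.0986, 0.0665]
ee_rot: [3.141, -0.0, -1.496]
force: [-3.6, 0.8, 7.0]
width: 0.0557
gripper_force: 20.0
```

```bash
python3 -m crank '[{"dx":0,"dy":0,"dz":-0.05,"wx":0,"wy":0,"wz":0},{"dx":0,"dy":0,"dz":-0.05,"wx":0,"wy":0,"wz":0},{"dx":0,"dy":0,"dz":-0.05,"wx":0,"wy":0,"wz":0},{"dx":0,"dy":0,"dz":-0.05,"wx":0,"wy":0,"wz":0},{"dx":0,"dy":0,"dz":-0.05,"wx":0,"wy":0,"wz":0},{"dx":0,"dy":0,"dz":-1,"wx":0,"wy":0,"wz":0},{"dx":0,"dy":0,"dz":-3,"wx":0,"wy":0,"wz":0},{"dx":0,"dy":0,"dz":-6,"wx":0,"wy":0,"wz":0},{"dx":0,"dy":0,"dz":-8,"wx":0,"wy":0,"wz":0},{"dx":0,"dy":0,"dz":-10,"wx":0,"wy":0,"wz":0}]' 7.4
python3 -c "
from h import *
go(.4305,.058,.022,-.5)"
```

```text
t: 19.6
eef_pos: [0.4501, -0.0986, 0.1676]
ee_rot: [-3.141, 0.0, -1.496]
force: [0.7, -0.7, 0.4]
width: 0.074
gripper_force: 0.0
t 19.6 d cm [-15.76   0.8   14.56] w [ -0.1  -0.  -57.1] rot [-3.141  0.    -1.496]
```

```bash
python3 -m crank '[{"dx":-2,"dy":0.1,"dz":0,"wx":0,"wy":0,"wz":-8},{"dx":-5,"dy":0.3,"dz":0,"wx":0,"wy":0,"wz":-17},{"dx":-9,"dy":0.4,"dz":0,"wx":0,"wy":0,"wz":-26},{"dx":-13,"dy":0.6,"dz":0,"wx":0,"wy":0,"wz":-35},{"dx":-15.7,"dy":0.8,"dz":0,"wx":0,"wy":0,"wz":-44},{"dx":-15.7,"dy":0.8,"dz":1,"wx":0,"wy":0,"wz":-52},{"dx":-15.7,"dy":0.8,"dz":3,"wx":0,"wy":0,"wz":-57},{"dx":-15.7,"dy":0.8,"dz":6,"wx":0,"wy":0,"wz":-57},{"dx":-15.7,"dy":0.8,"dz":8,"wx":0,"wy":0,"wz":-57},{"dx":-15.7,"dy":0.8,"dz":8,"wx":0,"wy":0,"wz":-57}]'
python3 - <<'E'
from h import *
go(.4305,.058,.022,-.5)
n="scene";im=arm.grab_frame(n)
print(fit(n,"tin_wide",(.4505,-.098),.012,.034,.04),fit(n,"tin_narrow",(.45,-.098),.052,.028,.036),fit(n,"beaker",(.4305,.058),0,.025,.052))
u=proj("scene",[[.45,-.05,.05]])[0].astype(int)
cv2.imwrite("pics/b.png",cv2.resize(im[u[1]-75:u[1]+75,u[0]-100:u[0]+100,::-1],None,fx=4,fy=4,interpolation=cv2.INTER_CUBIC))
E
```

```text
t: 20.85
eef_pos: [0.4295, 0.0569, 0.0855]
ee_rot: [3.139, 0.001, -0.501]
force: [0.6, -0.7, -0.1]
width: 0.0745
gripper_force: 0.0
t 20.85 d cm [ 0.04 -0.16  6.35] w [ 0.1  0.1 -0.1] rot [ 3.139e+00  1.000e-03 -5.010e-01]
([451.1, -99.3], np.float64(1.012)) ([448.2, -99.6], np.float64(0.05)) ([431.7, 57.7], np.float64(0.333))
```

View pics/b.png

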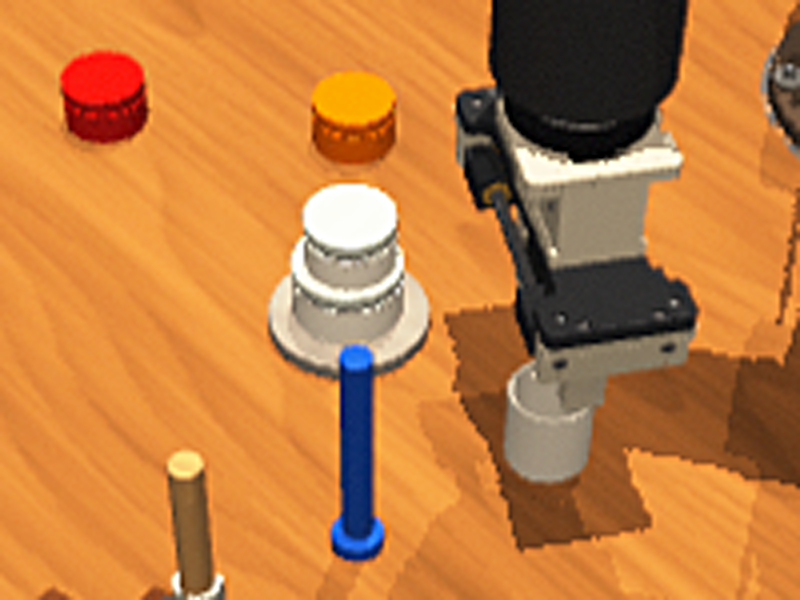

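Both tins are stacked and centred on the coaster, with the narrow tin's top at crop (350,218). The gripper is above the beaker at (548,425).

```bash
python3 -m crank '[{"dx":0,"dy":0,"dz":1.5,"wx":0,"wy":0,"wz":0},{"dx":0,"dy":0,"dz":3,"wx":0,"wy":0,"wz":0},{"dx":0,"dy":0,"dz":4.5,"wx":0,"wy":0,"wz":0},{"dx":0,"dy":0,"dz":5.5,"wx":0,"wy":0,"wz":0},{"dx":0,"dy":0,"dz":6,"wx":0,"wy":0,"wz":0},{"dx":0,"dy":0,"dz":6.2,"wx":0,"wy":0,"wz":0},{"dx":0,"dy":0,"dz":6.2,"wx":0,"wy":0,"wz":0},{"dx":0,"dy":0,"dz":6.2,"wx":0,"wy":0,"wz":0},{"dx":0,"dy":0,"dz":6.2,"wx":0,"wy":0,"wz":0},{"dx":0,"dy":0,"dz":6.2,"wx":0,"wy":0,"wz":0}]'
python3 -m crank '[{"dx":0,"dy":0,"dz":0,"wx":0,"wy":0,"wz":0},{"dx":0,"dy":0,"dz":0,"wx":0,"wy":0,"wz":0},{"dx":0,"dy":0,"dz":0,"wx":0,"wy":0,"wz":0},{"dx":0,"dy":0,"dz":0,"wx":0,"wy":0,"wz":0},{"dx":0,"dy":0,"dz":0,"wx":0,"wy":0,"wz":0},{"dx":0,"dy":0,"dz":0,"wx":0,"wy":0,"wz":0},{"dx":0,"dy":0,"dz":0,"wx":0,"wy":0,"wz":0},{"dx":0,"dy":0,"dz":0,"wx":0,"wy":0,"wz":0},{"dx":0,"dy":0,"dz":0,"wx":0,"wy":0,"wz":0},{"dx":0,"dy":0,"dz":0,"wx":0,"wy":0,"wz":0}]' 4.4 15; python3 -c "
from h import *
go(.4497,-.0987,.11)"
```

```text
t: 22.3
eef_pos: [0.4304, 0.0574, 0.0242]
ee_rot: [-3.141, -0.0, -0.501]
force: [-0.2, 0.8, -1.0]
width: 0.0741
gripper_force: 0.0
t: 23.55
eef_pos: [0.4304, 0.0574, 0.0241]
ee_rot: [-3.141, -0.0, -0.501]
force: [0.2, 0.3, 0.3]
width: 0.0492
gripper_force: 15.0
t 23.55 d cm [ 9.2  12.76 -8.59] w [0. 0. 0.] rot [-3.141 -0.    -0.501]
```

```bash
python3 -m crank '[{"dx":0,"dy":0,"dz":-3,"wx":0,"wy":0,"wz":0},{"dx":0,"dy":0,"dz":-7,"wx":0,"wy":0,"wz":0},{"dx":0,"dy":0,"dz":-11,"wx":0,"wy":0,"wz":0},{"dx":1,"dy":1.4,"dz":-12.5,"wx":0,"wy":0,"wz":0},{"dx":3.5,"dy":4.8,"dz":-12.5,"wx":0,"wy":0,"wz":0},{"dx":6,"dy":8.3,"dz":-12.5,"wx":0,"wy":0,"wz":0},{"dx":8,"dy":11.1,"dz":-12.5,"wx":0,"wy":0,"wz":0},{"dx":9.2,"dy":12.8,"dz":-12,"wx":0,"wy":0,"wz":0},{"dx":9.2,"dy":12.8,"dz":-11,"wx":0,"wy":0,"wz":0},{"dx":9.2,"dy":12.8,"dz":-10,"wx":0,"wy":0,"wz":0}]'
python3 -m crank '[{"dx":0,"dy":0,"dz":0,"wx":0,"wy":0,"wz":0},{"dx":0,"dy":0,"dz":0,"wx":0,"wy":0,"wz":0},{"dx":0,"dy":0,"dz":0,"wx":0,"wy":0,"wz":0},{"dx":0,"dy":0,"dz":0,"wx":0,"wy":0,"wz":0},{"dx":0,"dy":0,"dz":0,"wx":0,"wy":0,"wz":0},{"dx":0,"dy":0,"dz":0,"wx":0,"wy":0,"wz":0},{"dx":0,"dy":0,"dz":0,"wx":0,"wy":0,"wz":0},{"dx":0,"dy":0,"dz":0,"wx":0,"wy":0,"wz":0},{"dx":0,"dy":0,"dz":0,"wx":0,"wy":0,"wz":0},{"dx":0,"dy":0,"dz":0,"wx":0,"wy":0,"wz":0}]'
python3 -c "
from h import *
go(.4497,-.0987,.1121)"
```

```text
t: 24.8
eef_pos: [0.4489, -0.0989, 0.1232]
ee_rot: [3.141, 0.001, -0.502]
force: [-0.0, -0.5, -0.8]
width: 0.0491
gripper_force: 15.0
t: 26.05
eef_pos: [0.4495, -0.0991, 0.124]
ee_rot: [3.142, 0.0, -0.501]
force: [0.7, -0.8, -1.2]
width: 0.0492
gripper_force: 15.0
t 26.05 d cm [ 0.   -0.04  1.19] w [0. 0. 0.] rot [ 3.142  0.    -0.501]
```

```bash
python3 -m crank '[{"dx":0,"dy":0,"dz":0.5,"wx":0,"wy":0,"wz":0},{"dx":0,"dy":0,"dz":0.9,"wx":0,"wy":0,"wz":0},{"dx":0,"dy":0,"dz":1.1,"wx":0,"wy":0,"wz":0},{"dx":0,"dy":0,"dz":1.2,"wx":0,"wy":0,"wz":0},{"dx":0,"dy":0,"dz":1.2,"wx":0,"wy":0,"wz":0},{"dx":0,"dy":0,"dz":1.2,"wx":0,"wy":0,"wz":0},{"dx":0,"dy":0,"dz":1.2,"wx":0,"wy":0,"wz":0},{"dx":0,"dy":0,"dz":1.2,"wx":0,"wy":0,"wz":0},{"dx":0,"dy":0,"dz":1.2,"wx":0,"wy":0,"wz":0},{"dx":0,"dy":0,"dz":1.2,"wx":0,"wy":0,"wz":0}]'
```

```text
t: 27.3
eef_pos: [0.4495, -0.0991, 0.1121]
ee_rot: [-3.142, -0.0, -0.501]
force: [-0.5, -1.1, -0.9]
width: 0.0495
gripper_force: 15.0
```

```bash
python3 -m crank '[{"dx":0,"dy":0,"dz":0,"wx":0,"wy":0,"wz":0},{"dx":0,"dy":0,"dz":0,"wx":0,"wy":0,"wz":0},{"dx":0,"dy":0,"dz":0,"wx":0,"wy":0,"wz":0},{"dx":0,"dy":0,"dz":0,"wx":0,"wy":0,"wz":0},{"dx":0,"dy":0,"dz":0,"wx":0,"wy":0,"wz":0},{"dx":0,"dy":0,"dz":-1,"wx":0,"wy":0,"wz":0},{"dx":0,"dy":0,"dz":-3,"wx":0,"wy":0,"wz":0},{"dx":0,"dy":0,"dz":-6,"wx":0,"wy":0,"wz":0},{"dx":0,"dy":0,"dz":-9,"wx":0,"wy":0,"wz":0},{"dx":0,"dy":0,"dz":-11,"wx":0,"wy":0,"wz":0}]' 7
python3 -c "
from h import *
go(.673,.048,.22,np.radians(-74.4))"
```

```text
t: 28.55
eef_pos: [0.4499, -0.0991, 0.2244]
ee_rot: [-3.14, -0.002, -0.501]
force: [0.4, 0.1, -0.5]
width: 0.0696
gripper_force: 0.0
t 28.55 d cm [ 12.5  -23.62   0.49] w [-0.1 -0.1 45.7] rot [-3.14e+00 -2.00e-03 -5.01e-01]
```

```bash
python3 -m crank '[{"dx":1.5,"dy":-2.8,"dz":0,"wx":0,"wy":0,"wz":6},{"dx":4,"dy":-7.6,"dz":0,"wx":0,"wy":0,"wz":14},{"dx":6.5,"dy":-12.3,"dz":0,"wx":0,"wy":0,"wz":23},{"dx":9,"dy":-17,"dz":0,"wx":0,"wy":0,"wz":32},{"dx":11.5,"dy":-21.7,"dz":0,"wx":0,"wy":0,"wz":41},{"dx":12.5,"dy":-23.6,"dz":0,"wx":0,"wy":0,"wz":45.6},{"dx":12.5,"dy":-23.6,"dz":0,"wx":0,"wy":0,"wz":45.6},{"dx":12.5,"dy":-23.6,"dz":0,"wx":0,"wy":0,"wz":45.6},{"dx":12.5,"dy":-23.6,"dz":0,"wx":0,"wy":0,"wz":45.6},{"dx":12.5,"dy":-23.6,"dz":0,"wx":0,"wy":0,"wz":45.6}]' 5
python3 - <<'E'
from h import *
go(.673,.048,.097,np.radians(-74.4))
for n in("scene","top"):
    im=arm.grab_frame(n)
    print(fit(n,"tin_narrow",(.45,-.098),.052,.028,.036),fit(n,"beaker",(.4497,-.099),.088,.025,.052))
    u=proj(n,[[.55,-.03,.1]])[0].astype(int)
    cv2.imwrite(f"pics/c_{n}.png",cv2.resize(im[u[1]-75:u[1]+75,u[0]-100:u[0]+100,::-1],None,fx=4,fy=4,interpolation=cv2.INTER_CUBIC))
E
```

```text
t: 29.8
eef_pos: [0.6722, 0.0474, 0.2228]
ee_rot: [-3.141, 0.0, -1.297]
force: [-0.1, 0.0, -0.3]
width: 0.0499
gripper_force: 0.0
t 29.8 d cm [-0.04 -0.09 12.58] w [-0.   0.   0.1] rot [-3.141  0.    -1.297]
([450.9, -94.9], np.float64(0.755)) ([449.4, -98.4], np.float64(0.79))
([448.4, -89.0], np.float64(8.216)) None
```

View pics/c_scene.png

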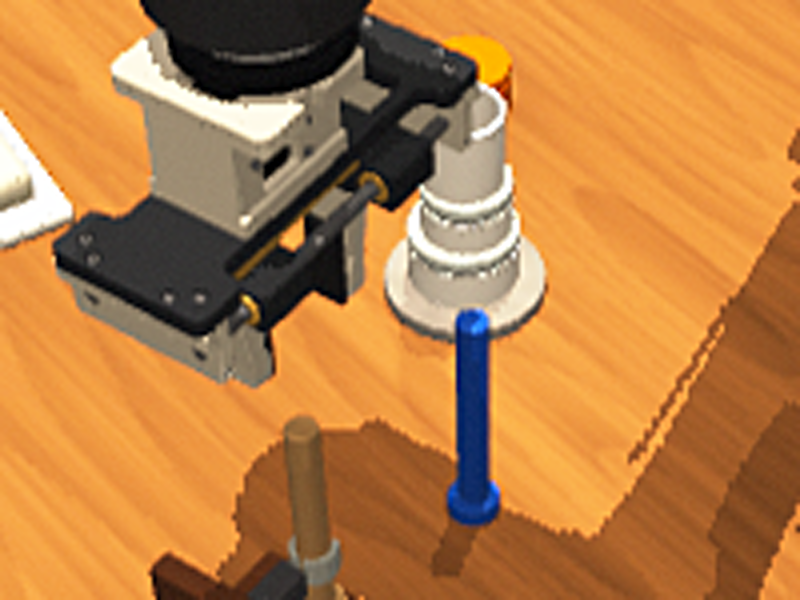

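The tower stands with the beaker on top at crop (480,140). The gripper is over the wooden stick, whose top is at (303,425), and the blue one at (473,400) is clear. I go down to grip.

```bash
python3 -m crank '[{"dx":0,"dy":-0.1,"dz":2.5,"wx":0,"wy":0,"wz":0},{"dx":0,"dy":-0.1,"dz":5,"wx":0,"wy":0,"wz":0},{"dx":0,"dy":-0.1,"dz":7.5,"wx":0,"wy":0,"wz":0},{"dx":0,"dy":-0.1,"dz":9.5,"wx":0,"wy":0,"wz":0},{"dx":0,"dy":-0.1,"dz":11,"wx":0,"wy":0,"wz":0},{"dx":0,"dy":-0.1,"dz":12,"wx":0,"wy":0,"wz":0},{"dx":0,"dy":-0.1,"dz":12.4,"wx":0,"wy":0,"wz":0},{"dx":0,"dy":-0.1,"dz":12.4,"wx":0,"wy":0,"wz":0},{"dx":0,"dy":-0.1,"dz":12.4,"wx":0,"wy":0,"wz":0},{"dx":0,"dy":-0.1,"dz":12.4,"wx":0,"wy":0,"wz":0}]'
python3 -m crank '[{"dx":0,"dy":0,"dz":0,"wx":0,"wy":0,"wz":0},{"dx":0,"dy":0,"dz":0,"wx":0,"wy":0,"wz":0},{"dx":0,"dy":0,"dz":0,"wx":0,"wy":0,"wz":0},{"dx":0,"dy":0,"dz":0,"wx":0,"wy":0,"wz":0},{"dx":0,"dy":0,"dz":0,"wx":0,"wy":0,"wz":0},{"dx":0,"dy":0,"dz":0,"wx":0,"wy":0,"wz":0},{"dx":0,"dy":0,"dz":0,"wx":0,"wy":0,"wz":0},{"dx":0,"dy":0,"dz":0,"wx":0,"wy":0,"wz":0},{"dx":0,"dy":0,"dz":0,"wx":0,"wy":0,"wz":0},{"dx":0,"dy":0,"dz":0,"wx":0,"wy":0,"wz":0}]' 1 50
```

```text
t: 31.35
eef_pos: [0.6738, 0.0481, 0.0987]
ee_rot: [-3.141, 0.0, -1.297]
force: [0.5, -0.2, -0.2]
width: 0.0497
gripper_force: 0.0
t: 32.6
eef_pos: [0.6735, 0.0481, 0.098]
ee_rot: [3.142, -0.0, -1.297]
force: [0.2, -0.4, -0.5]
width: 0.0171
gripper_force: 50.0
```

```bash
python3 -m crank '[{"dx":0,"dy":0.4,"dz":0,"wx":0,"wy":0,"wz":0},{"dx":0,"dy":0.8,"dz":0,"wx":0,"wy":0,"wz":0},{"dx":0,"dy":1.2,"dz":0,"wx":0,"wy":0,"wz":0},{"dx":0,"dy":1.6,"dz":0,"wx":0,"wy":0,"wz":0},{"dx":0,"dy":2,"dz":0,"wx":0,"wy":0,"wz":0},{"dx":0,"dy":2.5,"dz":0,"wx":0,"wy":0,"wz":0},{"dx":0,"dy":3,"dz":0,"wx":0,"wy":0,"wz":0},{"dx":0,"dy":3.5,"dz":0,"wx":0,"wy":0,"wz":0},{"dx":0,"dy":4,"dz":0,"wx":0,"wy":0,"wz":0},{"dx":0,"dy":4.2,"dz":0,"wx":0,"wy":0,"wz":0}]'
python3 - <<'E'
from h import *
im=arm.grab_frame("scene");u=proj("scene",[[.63,.03,.08]])[0].astype(int)
cv2.imwrite("pics/d.png",cv2.resize(im[u[1]-75:u[1]+75,u[0]-100:u[0]+100,::-1],None,fx=4,fy=4,interpolation=cv2.INTER_CUBIC))
E
```

```text
t: 33.85
eef_pos: [0.6324, 0.0366, 0.0979]
ee_rot: [3.141, 0.0, -1.297]
force: [0.6, -0.7, -0.6]
width: 0.0173
gripper_force: 50.0
```

View pics/d.png

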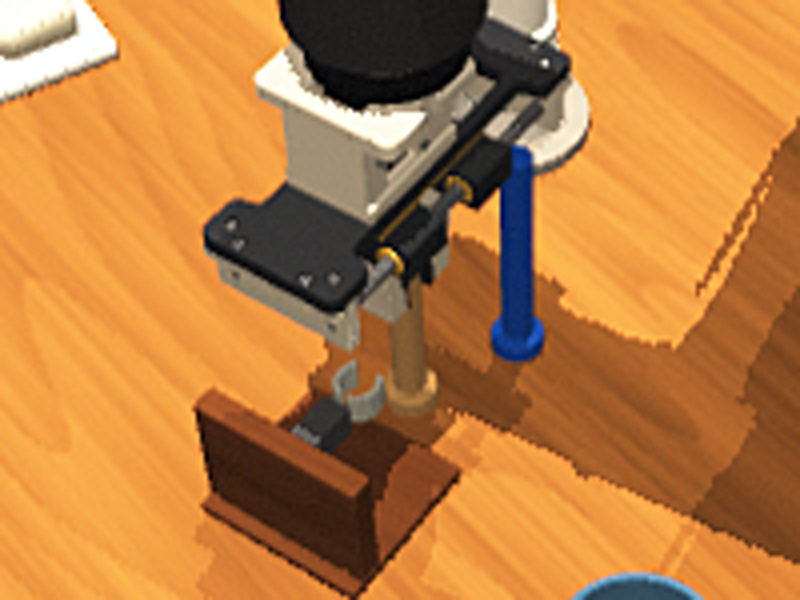

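The stick is out of the clip, upright, with its foot at crop (412,390), clear of the jaws and the blue stick. I lift straight up first, then cross over.

```bash
python3 -m crank '[{"dx":0,"dy":0,"dz":-1,"wx":0,"wy":0,"wz":0},{"dx":0,"dy":0,"dz":-3,"wx":0,"wy":0,"wz":0},{"dx":0,"dy":0,"dz":-6,"wx":0,"wy":0,"wz":0},{"dx":0,"dy":0,"dz":-9,"wx":0,"wy":0,"wz":0},{"dx":0,"dy":0,"dz":-12,"wx":0,"wy":0,"wz":0},{"dx":0,"dy":0,"dz":-15,"wx":0,"wy":0,"wz":0},{"dx":0,"dy":0,"dz":-17,"wx":0,"wy":0,"wz":0},{"dx":0,"dy":0,"dz":-17.5,"wx":0,"wy":0,"wz":0},{"dx":0,"dy":0,"dz":-17.5,"wx":0,"wy":0,"wz":0},{"dx":0,"dy":0,"dz":-17.5,"wx":0,"wy":0,"wz":0}]'
python3 -c "
from h import *
go(.4497,-.099,.27)"
```

```text
t: 35.15
eef_pos: [0.6326, 0.0367, 0.2719]
ee_rot: [3.14, 0.0, -1.297]
force: [0.8, -0.1, -0.9]
width: 0.0174
gripper_force: 50.0
t 35.15 d cm [ 8.12 21.27  0.23] w [0. 0. 0.] rot [ 3.14   0.    -1.297]
```

```bash
python3 -m crank '[{"dx":0.8,"dy":2,"dz":0,"wx":0,"wy":0,"wz":0},{"dx":2.3,"dy":6,"dz":0,"wx":0,"wy":0,"wz":0},{"dx":3.8,"dy":10,"dz":0,"wx":0,"wy":0,"wz":0},{"dx":5.3,"dy":14,"dz":0,"wx":0,"wy":0,"wz":0},{"dx":6.8,"dy":18,"dz":0,"wx":0,"wy":0,"wz":0},{"dx":7.8,"dy":20.4,"dz":0,"wx":0,"wy":0,"wz":0},{"dx":8.1,"dy":21.2,"dz":0,"wx":0,"wy":0,"wz":0},{"dx":8.1,"dy":21.2,"dz":0,"wx":0,"wy":0,"wz":0},{"dx":8.1,"dy":21.2,"dz":0,"wx":0,"wy":0,"wz":0},{"dx":8.1,"dy":21.2,"dz":0,"wx":0,"wy":0,"wz":0}]'
python3 - <<'E'
from h import *
go(.4497,-.099,.183)
for n in("scene","top"):
    im=arm.grab_frame(n);u=proj(n,[[.45,-.1,.15]])[0].astype(int)
    x0=max(u[0]-60,0);y0=max(u[1]-45,0);print(n,x0,y0)
    cv2.imwrite(f"pics/e_{n}.png",cv2.resize(im[y0:y0+90,x0:x0+120,::-1],None,fx=6,fy=6,interpolation=cv2.INTER_CUBIC))
    # predicted pixels in crop: rim centre, foot centre
    f=lambda P:np.round((proj(n,P)-[x0,y0]+.5)*6-.5,0).tolist()
    z=arm.get_state()["eef_pos"][2]-.098+.008
    print("rim",f([[.4497,-.099,.14],[.4497,-.124,.14],[.4497,-.074,.14]]),"foot",f([[.4497,-.099,z],[.4497,-.114,z],[.4497,-.084,z]]))
E
```

```text
t: 36.4
eef_pos: [0.4514, -0.0981, 0.2727]
ee_rot: [3.141, 0.0, -1.297]
force: [0.2, 0.4, -0.9]
width: 0.017
gripper_force: 50.0
t 36.4 d cm [0.04 0.18 8.97] w [0. 0. 0.] rot [ 3.141  0.    -1.297]
scene 247 114
rim [[366.0, 294.0], [324.0, 262.0], [409.0, 327.0]] foot [[365.0, 204.0], [339.0, 185.0], [391.0, 224.0]]
top 319 225
rim [[359.0, 279.0], [431.0, 278.0], [287.0, 280.0]] foot [[376.0, 269.0], [422.0, 268.0], [331.0, 270.0]]
```

View pics/e_scene.png

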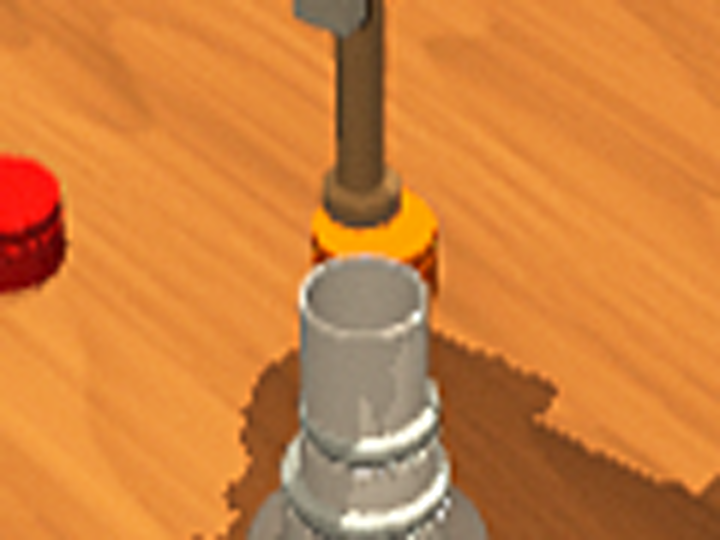

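The scene crop shows the foot centred over the beaker: foot at about x=362, rim centre at about (364,294). The offset is under 1 mm.

```bash
python3 -m crank '[{"dx":0,"dy":0.15,"dz":0.8,"wx":0,"wy":0,"wz":0},{"dx":0,"dy":0.15,"dz":1.8,"wx":0,"wy":0,"wz":0},{"dx":0,"dy":0.15,"dz":2.8,"wx":0,"wy":0,"wz":0},{"dx":0,"dy":0.15,"dz":3.8,"wx":0,"wy":0,"wz":0},{"dx":0,"dy":0.15,"dz":4.8,"wx":0,"wy":0,"wz":0},{"dx":0,"dy":0.15,"dz":5.8,"wx":0,"wy":0,"wz":0},{"dx":0,"dy":0.15,"dz":6.8,"wx":0,"wy":0,"wz":0},{"dx":0,"dy":0.15,"dz":7.6,"wx":0,"wy":0,"wz":0},{"dx":0,"dy":0.15,"dz":8.2,"wx":0,"wy":0,"wz":0},{"dx":0,"dy":0.15,"dz":8.5,"wx":0,"wy":0,"wz":0}]'
python3 -m crank '[{"dx":0,"dy":0,"dz":0,"wx":0,"wy":0,"wz":0},{"dx":0,"dy":0,"dz":0,"wx":0,"wy":0,"wz":0},{"dx":0,"dy":0,"dz":0.1,"wx":0,"wy":0,"wz":0},{"dx":0,"dy":0,"dz":0.2,"wx":0,"wy":0,"wz":0},{"dx":0,"dy":0,"dz":0.3,"wx":0,"wy":0,"wz":0},{"dx":0,"dy":0,"dz":0.4,"wx":0,"wy":0,"wz":0},{"dx":0,"dy":0,"dz":0.4,"wx":0,"wy":0,"wz":0},{"dx":0,"dy":0,"dz":0.4,"wx":0,"wy":0,"wz":0},{"dx":0,"dy":0,"dz":0.4,"wx":0,"wy":0,"wz":0},{"dx":0,"dy":0,"dz":0.4,"wx":0,"wy":0,"wz":0}]'
```

```text
t: 37.75
eef_pos: [0.4493, -0.099, 0.1877]
ee_rot: [3.141, -0.0, -1.297]
force: [-0.5, -0.6, -0.6]
width: 0.017
gripper_force: 50.0
t: 39.0
eef_pos: [0.4494, -0.099, 0.1841]
ee_rot: [-3.142, -0.0, -1.297]
force: [0.6, 0.3, 0.2]
width: 0.0172
gripper_force: 50.0
```

```bash
python3 -m crank '[{"dx":0,"dy":0,"dz":0.05,"wx":0,"wy":0,"wz":0},{"dx":0,"dy":0,"dz":0.1,"wx":0,"wy":0,"wz":0},{"dx":0,"dy":0,"dz":0.15,"wx":0,"wy":0,"wz":0},{"dx":0,"dy":0,"dz":0.2,"wx":0,"wy":0,"wz":0},{"dx":0,"dy":0,"dz":0.2,"wx":0,"wy":0,"wz":0},{"dx":0,"dy":0,"dz":0.2,"wx":0,"wy":0,"wz":0},{"dx":0,"dy":0,"dz":0.2,"wx":0,"wy":0,"wz":0},{"dx":0,"dy":0,"dz":0.2,"wx":0,"wy":0,"wz":0},{"dx":0,"dy":0,"dz":0.2,"wx":0,"wy":0,"wz":0},{"dx":0,"dy":0,"dz":0.2,"wx":0,"wy":0,"wz":0}]'
```

```text
t: 40.25
eef_pos: [0.4494, -0.0989, 0.1821]
ee_rot: [-3.142, 0.0, -1.297]
force: [-0.9, -0.4, -0.4]
width: 0.0175
gripper_force: 50.0
```

```bash
python3 -m crank '[{"dx":0,"dy":0,"dz":0.05,"wx":0,"wy":0,"wz":0},{"dx":0,"dy":0,"dz":0.1,"wx":0,"wy":0,"wz":0},{"dx":0,"dy":0,"dz":0.1,"wx":0,"wy":0,"wz":0},{"dx":0,"dy":0,"dz":0.1,"wx":0,"wy":0,"wz":0},{"dx":0,"dy":0,"dz":0.1,"wx":0,"wy":0,"wz":0},{"dx":0,"dy":0,"dz":0.1,"wx":0,"wy":0,"wz":0},{"dx":0,"dy":0,"dz":0.1,"wx":0,"wy":0,"wz":0},{"dx":0,"dy":0,"dz":0.1,"wx":0,"wy":0,"wz":0},{"dx":0,"dy":0,"dz":0.1,"wx":0,"wy":0,"wz":0},{"dx":0,"dy":0,"dz":0.1,"wx":0,"wy":0,"wz":0}]'
```

```text
t: 41.5
eef_pos: [0.4496, -0.0991, 0.1819]
ee_rot: [-3.141, -0.001, -1.297]
force: [-2.5, 0.4, 7.8]
width: 0.0175
gripper_force: 50.0
```

```bash
python3 -m crank '[{"dx":0,"dy":0,"dz":-0.08,"wx":0,"wy":0,"wz":0},{"dx":0,"dy":0,"dz":-0.08,"wx":0,"wy":0,"wz":0},{"dx":0,"dy":0,"dz":-0.08,"wx":0,"wy":0,"wz":0},{"dx":0,"dy":0,"dz":-0.08,"wx":0,"wy":0,"wz":0},{"dx":0,"dy":0,"dz":-0.08,"wx":0,"wy":0,"wz":0},{"dx":0,"dy":0,"dz":-1,"wx":0,"wy":0,"wz":0},{"dx":0,"dy":0,"dz":-3,"wx":0,"wy":0,"wz":0},{"dx":0,"dy":0,"dz":-6,"wx":0,"wy":0,"wz":0},{"dx":0,"dy":0,"dz":-9,"wx":0,"wy":0,"wz":0},{"dx":0,"dy":0,"dz":-12,"wx":0,"wy":0,"wz":0}]' 6
python3 - <<'E'
from h import *
im=arm.grab_frame("scene");u=proj("scene",[[.5,-.08,.1]])[0].astype(int)
cv2.imwrite("pics/f.png",cv2.resize(im[u[1]-75:u[1]+75,u[0]-100:u[0]+100,::-1],None,fx=4,fy=4,interpolation=cv2.INTER_CUBIC))
E
```

```text
t: 42.75
eef_pos: [0.4493, -0.099, 0.3028]
ee_rot: [-3.141, -0.0, -1.297]
force: [0.2, 0.5, -1.3]
width: 0.06
gripper_force: 0.0
```

View pics/f.png

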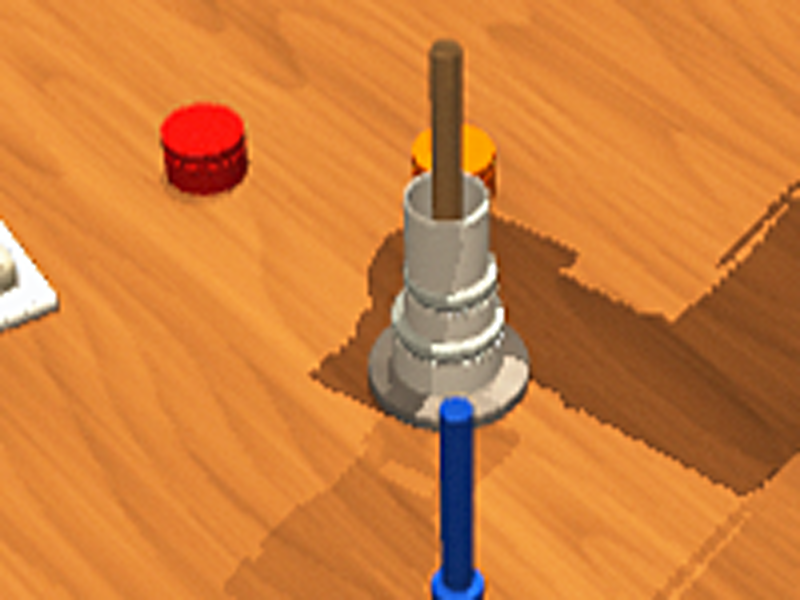

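The finished tower is upright on the coaster, the stick stands vertical in the beaker (445,130), and the gripper is clear.

```bash
python3 -c "
from station import arm
print(arm.job_done())"
```

```text
the job is handed in; nothing more can be done
None
```

The job is handed in: the wide tin, narrow tin and beaker are stacked centred on the coaster, with the wooden stick upright in the beaker, finished in about 43 s without touching the bottle, soap dish or mug.

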